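# Check and lock a spring pull gauge

## Robot

A 7-joint arm with a two-finger parallel gripper is mounted at the origin on the work surface. World frame = base frame: x ahead of the robot, y to its left, z up, the work surface at z = 0. Lengths are in mm, angles in rad, forces in N, time in s.
With the tool pointing down it reaches from about 425 to 800 mm from the base axis. Payload 8.3 kg.
Tool frame: the origin (TCP) lies where the fingers leave the gripper's body, on its centre line; the fingertips stand 73 mm ahead of it and the grasp point (between the pads) lies 54 mm ahead of it; z points along the fingers, y is the line along which they close (so a half turn about z gives the same grasp; the last joint's range is limited). The gripper opens to 85 mm and grips with 20 to 120 N. Pads are 22 mm wide; open, the fingers measure 114 mm over their backs; the gripper's body (76 mm by 85 mm) begins 54 mm behind the grasp point. The pads swing forward as they close: fully open they stand 13 mm farther back than shut.
Start: joints at [-1.202, 0.383, 0.016, 1.37, -0.006, 1.388, -0.046], TCP at [261.52, 567.64, 303.879] pointing down, gripper open.
Joint ranges: [-2.95, 2.95], [-0.25, 2.06], [-1.52, 1.56], [0.18, 2.33], [-1.44, 4.58], [0.02, 2.06], [-3.01, 3.01]. Speed limits (rad/s): [2.39, 2.39, 3.01, 3.01, 3.14, 3.14, 3.14].

## Interface

Orientations are given as [roll, pitch, yaw] about the fixed x, y, z axes, in that order (R = Rz(yaw) Ry(pitch) Rx(roll)).
In Python, from plant import read_state, snapshot, close_job, boxes_of gives the robot as it stands.
- The arm moves only by the shell command python3 -m inch 'ROWS' [FORCE]. ROWS is JSON, a list of rows, each an object of numbers: "tx", "ty", "tz": the shift along the tool's x, y, z scaled (see below); "ax", "ay", "az": the turn, a rotation vector about the tool's x, y, z scaled (see below); "hand": the closure, from 0 (fully open) to 1 (shut). A call has 1 to 20 rows; each row is the pose to reach, as a shift and turn from the pose commanded when the call began, along the tool's axes at that moment; what a row does not reach only later rows make up. The controller multiplies each number of a shift by 50 cm and each number of a turn by pi/2 rad. A row lasts 1/12 s, in which the tool goes at most 41.7 mm and 7.16 degrees, less where a joint would pass 70% of its speed; a pose out of reach is approached as far as the arm can. A call with a number of a shift or a turn outside -1 to 1 is refused whole. A call with a gripper value outside its range is refused whole. The fingers move at their own pace and stop on an object; FORCE is the grip in N (left out, the last holds). Time passes only in rows, so rows that repeat a pose let the fingers close. It gives the time, the measured TCP pose, the force, the opening and the grip force at its end, in the units of the state.
- read_state(): the state, without advancing time (a new reading comes with each control period).
- snapshot(name): name is "scene" or "side" or "wrist"; returns a dict with "image" (384x512x3 uint8, blue, green, red), "K" (3x3 intrinsics, pixels), "R" (3x3) and "t" (3): a world point X has camera coordinates R X + t. Camera axes: x right, y down, z forward; pixel columns grow to the right and rows downward; lengths in mm; the calibration is good to about 2 mm. A picture is of the moment at which its call begins. There is no depth.
- close_job(): hands the job in; it is judged then, once.
Trained networks look in a picture, given as the dict that the camera call returned (one of the last four; its "shot" number tells which), for a name from the list of things; names that differ only in an ending like _2 or _b are one class to them, and where a whole thing is asked for, a point or a joint stands for the part that bears it (a point fixed in the world has none). Each returns a list of dicts, best first, with "p" (0 to 1); they miss things now and then, are a little off and sometimes report something else, mostly with a low value. They report only what shows in the picture. A call takes as long as a camera call.
- boxes_of(picture, label): "box" ([left, top, right, bottom] in pixels, round what is visible of it).
The state is a dict: "t": time; "qpos": joint angles; "qvel": joint speeds; "effort": joint torques, N m; "ee_pos": TCP position; "tcp_rot": TCP orientation; "ft_force": force on the tool from outside, world axes, zero at the start; "ft_torque": the same for the moment, N m; "opening": finger opening in mm; "grip_force": force on a finger pad.
Only numpy, scipy, OpenCV 4.12 (cv2) and the standard library are available. Lean on these libraries where they do the work, as an engineer would, in place of code of your own. Each camera call takes 0.05 s, during which the arm holds its last target. There are 200 camera calls.

## Task

Check the pull gauge and lock it for storage: draw its green handle out until the orange pointer stands at the red clip, without running well past the clip, and keep it there for two seconds. Then ease the handle back to its home stop without letting it snap back, and put the yellow-knobbed lock pin fully down through the hole in the aluminium bridge and the bar below it. Leave everything else where it is.

Things in the scene. Friction and masses are not known exactly. Their poses are not given: they have to be found in the camera images.
- gauge: spring pull gauge, fixed: white base plate 10 thick, x -45 to 65, y -120 to 210; white housing 76 high at y -116 to -51; aluminium bridge 64 (x) x 38, top at z 66, over y -50 to -12; scale rail at x 36 to 58, top at z 50. Origin on the bench under the bar's centre line; z up; +y is the direction in which the handle is drawn out
- slide (a joint): travel of the sprung steel bar with the handle: 0 at its home stop, grows as it is drawn along the gauge's +y, at most 0.13 m; the spring pulls it home with about 4 N at 0 and 13 N at 0.11 m
- handle (a point): centre of the green handle block on the bar: 50 (gauge x) x 16 (gauge y) x 45 high; it stands on the bar, whose top (24 wide) is 22.5 below this point; at home there are 64 of free space between handle and bridge
- pointer (a point): tip of the orange pointer fixed to the handle, at the scale rail's edge, 34 to the gauge's +x of the handle; it moves with the bar
- mark (a point): the pointer's goal: middle of the near edge of the red clip (8 wide along the scale) that sits on the scale rail; same axes as the gauge; between 60 and 110 from the pointer at home
- lock_hole (a point): centre of the mouth of the lock hole in the bridge's upper face, 66 above the bench; vertical hole, diameter 11, 10 deep, chamfered mouth; below it, after a gap of 6, lies the bar
- bar_hole (a point): centre of the mouth of the bar's own vertical through hole (diameter 12, bar 10 thick, top 50 above the bench), moves with the bar; exactly under the lock hole only when the bar is home
- pin: lock pin, upright in one of the stand's three holes, 78 long, about 60 g: steel shank diameter 8, 45 long, tapered tip; above it a steel collar diameter 22, 5 thick; then a yellow round knob diameter 16, 28 high. Origin at the tip, z up along it. Fully home, its collar lies on the bridge and the tip is 21 above the bench
- pin_tip (a point): lower tip of the lock pin
- pin_knob (a point): middle of the yellow knob, 66 above the tip: where to grip it
- stand: grey block fixed on the bench, 155 (x) x 50 (y) x 50 high, with three vertical holes of diameter 10 in a row along its x axis, 50 apart; holds the lock pin and two adapters in any order; origin under its centre
- adapter_blue: bystander in the stand: brass shank, short blue knob (diameter 18)
- adapter_hook: bystander in the stand: brass shank, small black knob (diameter 12)
- flange: bystander: stepped round aluminium flange, diameter 64, height 32, lying beside the gauge's scale
- driver: bystander: screwdriver with green handle, lying on the bench; origin under its middle
- spray: bystander: bottle with blue cap, diameter 54, height 140
- seal: bystander: orange silicone seal ring, diameter 52, height 10
- wrench: bystander: steel wrench lying on the bench
- grease: bystander: amber jar with white lid, diameter 56, height 60

How it is judged (in metres and radians):
On the way, in this order (a step that is already met when the one before it is completed fails the run):
1. the pointer stands at the red clip, within 4 mm of its middle, for 1.5 s (y of pointer in the frame of mark between -0.004 and 0.004 m), for 1.5 s.
2. the slide is back at its home stop, within 3 mm (value of joint slide below 0.003 m), for 0.2 s.
At the end, for the whole second after the job is handed in: the slide is home (within 3 mm of its stop) and the lock pin stands at rest through bridge and bar: tip within 4 mm of both holes' axes and less than 25 mm above the bench (collar within 4 mm of the bridge), tilted less than 0.12 rad (value of joint slide below 0.003 m and horizontal distance between pin_tip and bar_hole below 0.004 m and horizontal distance between pin_tip and lock_hole below 0.004 m and height (world z) of pin_tip below 0.025 m and angle between pin's own z axis and vertical below 0.12 rad and linear speed of pin below 0.02 m/s); the robot touches nothing.
It fails at once if the pointer was pulled more than 10 mm past the middle of the red clip (y of pointer in the frame of mark above 0.01 m).
It fails at once if the handle snapped back (faster than 0.5 m/s) (velocity of joint slide below -0.5 m/s).
It fails at once if a bystander was moved by more than 30 mm (distance of any of adapter_blue, adapter_hook, flange, driver, spray, seal, wrench, grease from where it was at the start of the episode above 0.03 m).
It also fails if it takes over 67 s, if anything falls off the work surface, if the arm or the gripper's body presses on something with over 40 N, if the wrist force passes 120 N, or if a joint passes its speed limit or range.

## Working session

There is one attempt and no reset: what is moved stays moved. The work goes in short steps, Python scripts to look and compute and a shell command to move; the robot and the scene stay as the last step left them, time stands still between calls to the robot, and variables do not carry over. Pictures are saved under pics/ and viewed, at most 11 in all, crops included, and the job is handed in when it is done.

```bash
mkdir -p pics; ls
python3 - <<'E'
from plant import *
import cv2,pickle
s=read_state();print(s)
P={}
for n in("scene","side"):
    p=snapshot(n);P[n]=p;cv2.imwrite(f"pics/{n}0.png",p["image"])
    print(n,p["K"],p["R"],p["t"])
    for l in("gauge","handle","pointer","mark","lock_hole","pin","pin_knob","stand","adapter_blue","adapter_hook","flange","spray","grease"):
        print(l,[([round(float(v)) for v in b["box"]],round(float(b["p"]),2)) for b in boxes_of(p,l)[:2]])
pickle.dump(P,open("p0.pkl","wb"))
E
```

```text
pics
{'t': 0.0, 'qpos': array([-1.20193672,  0.38424583,  0.01639134,  1.37116634, -0.00631632,
        1.38822902, -0.04650724]), 'qvel': array([-0.00104393, -0.00048264,  0.00041929,  0.00030038,  0.00216314,
        0.00081143, -0.00060729]), 'effort': array([ 7.06302217e-04, -6.27573252e+01,  8.44366830e-01, -3.71834743e+01,
        1.64809590e-02,  1.36829619e-02,  2.97199662e-06]), 'ee_pos': array([261.35759564, 567.31874938, 302.86857486]), 'tcp_rot': array([-3.13959346e+00,  2.81502556e-05,  2.70987041e+00]), 'ft_force': array([-0.45660475,  0.89621724, -0.36714484]), 'ft_torque': array([-0.00652907, -0.0178167 , -0.02067031]), 'grip_force': 0.0, 'opening': 85.43971422562568}
scene [[489.94701217   0.         256.72358782]
 [  0.         489.94701217 198.0538296 ]
 [  0.           0.           1.        ]] [[-7.06877689e-01  7.07335445e-01  7.07490241e-04]
 [ 5.26774957e-01  5.27101035e-01 -6.66837795e-01]
 [-4.72050927e-01 -4.71000071e-01 -7.45202560e-01]] [ 388.76095209 -242.90550655 2125.50188402]
gauge [([239, 190, 320, 272], 0.82)]
handle [([231, 225, 248, 239], 0.69), (
[... 559 characters left out ...]
668 -0.02135422]
 [-0.23480994 -0.49551861 -0.8362569 ]
 [ 0.32263909  0.77180672 -0.54792189]] [-519.48221646  184.94037321  866.97067039]
gauge [([224, 146, 278, 215], 0.74)]
handle [([232, 155, 252, 180], 0.76)]
pointer [([236, 152, 251, 180], 0.71)]
mark [([222, 146, 278, 216], 0.61)]
lock_hole [([223, 148, 280, 214], 0.56)]
pin [([280, 267, 288, 287], 0.5)]
pin_knob [([277, 269, 290, 288], 0.53)]
stand [([268, 257, 339, 312], 0.93), ([310, 176, 320, 182], 0.7)]
adapter_blue [([314, 257, 328, 267], 0.45)]
adapter_hook [([233, 157, 253, 177], 0.2)]
flange [([277, 186, 292, 201], 0.56)]
spray [([342, 178, 364, 230], 0.69)]
grease [([162, 143, 177, 165], 0.65), ([336, 178, 360, 228], 0.65)]
```

Run:
```python
import pickle,cv2,numpy as np
P=pickle.load(open("p0.pkl","rb"))
a=P["scene"]["image"][130:290,160:400];b=P["side"]["image"][130:330,150:380]
cv2.imwrite("pics/c0.png",cv2.resize(a,None,fx=3.3,fy=3.3,interpolation=2))
cv2.imwrite("pics/c1.png",cv2.resize(b,None,fx=3,fy=3,interpolation=2))
```

```text
(no output)
```

View pics/c0.png

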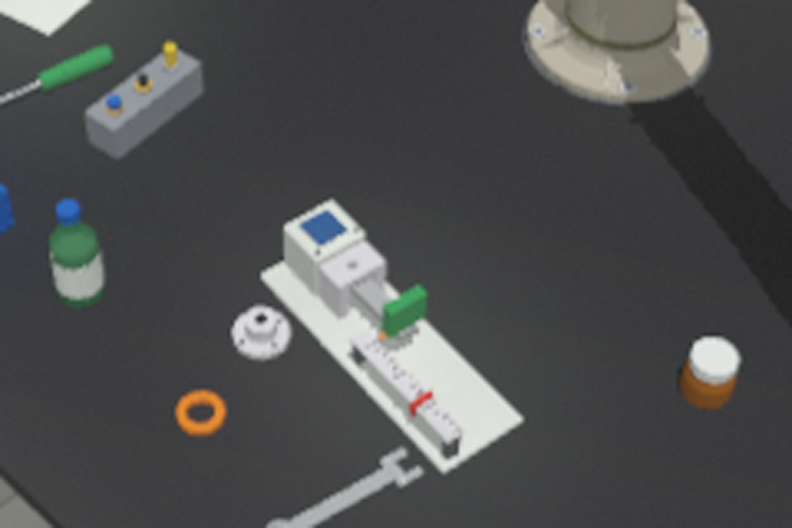

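View pics/c1.png

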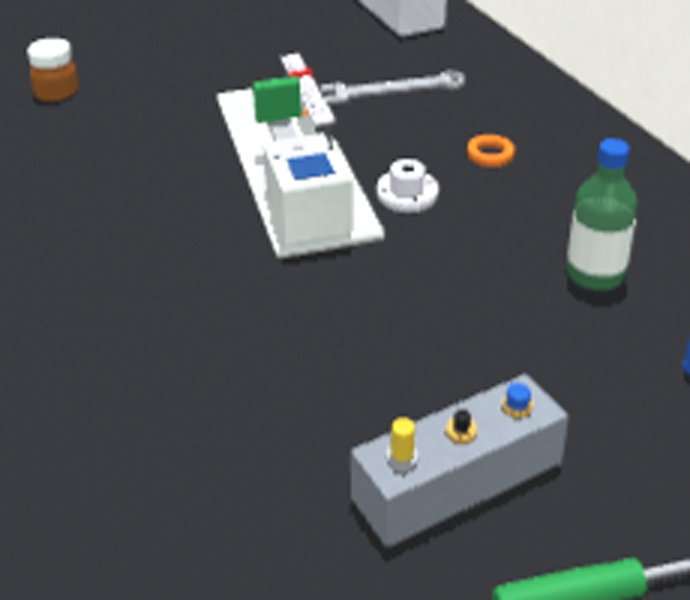

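The pictures show the gauge with its handle pointing away from the housing (scene crop: plate corners at (262,275), (445,470) and (522,417), clip at (421,402)). The pin is the yellow knob at the end of the stand nearest the robot, at (170,55) in the scene crop and (402,440) in the side crop.

```bash
cat > h.py <<'E'
import numpy as np,cv2
from scipy.optimize import least_squares
def proj(p,X):
    c=np.atleast_2d(X)@np.array(p["R"]).T+np.array(p["t"]);q=c@np.array(p["K"]).T
    return q[:,:2]/q[:,2:]
def rz(a):
    c,s=np.cos(a),np.sin(a);return np.array([[c,-s,0],[s,c,0],[0,0,1]])
def G(v,X): return np.atleast_2d(X)@rz(v[2]).T+np.array([v[0],v[1],0])
def onplane(p,uv,z):
    R=np.array(p["R"]);d=R.T@np.linalg.inv(p["K"])@np.array([*uv,1.]);c=-R.T@np.array(p["t"])
    return c+d*(z-c[2])/d[2]
E
python3 - <<'E'
import pickle;from h import *
P=pickle.load(open("p0.pkl","rb"));a,b=P["scene"],P["side"]
A=[((65,-120,10),(262,275)),((65,210,10),(445,468)),((-45,210,10),(522,417)),((0,-31,66),(351,266)),((25,68,95),(385,321)),((-25,68,95),(425,299))]
B=[((-45,210,10),(218,95)),((-45,-120,10),(278,250)),((65,-120,10),(383,235)),((25,52,95),(299,79)),((-25,52,95),(254,83))]
cA=lambda q:(np.array(q)+.0)/3.3+[160,130]; cB=lambda q:np.array(q)/3+[150,130]
def f(v): return np.concatenate([(proj(a,G(v,[X]))[0]-cA(q)) for X,q in A]+[(proj(b,G(v,[X]))[0]-cB(q)) for X,q in B])
best=min((least_squares(f,[500,0,y0],x_scale=[100,100,1]) for y0 in(0,1.6,3.1,-1.6)),key=lambda r:r.cost)
v=best.x;print(v,best.fun.reshape(-1,2).round(1).tolist())
w=onplane(a,cA((421,402)),50);print("clip gauge",(w-[v[0],v[1],0])@rz(v[2]))
def g(x):return np.concatenate([proj(a,[x])[0]-cA((170,52)),proj(b,[x])[0]-cB((402,440))])
r=least_squares(g,[400,400,71.]);print("knob",r.x,r.fun, onplane(b,cB((402,440)),71),onplane(a,cA((170,52)),71))
print("stand other knobs",onplane(b,cB((518,397)),65),onplane(b,cB((461,420)),65))
print("flange",onplane(b,cB((408,190)),0), np.hypot(*v[:2]))
E
```

```text
[ 5.69106135e+02  9.46636532e+01 -1.49044110e-01] [[-1.3, -0.1], [-1.1, 1.1], [-0.0, 0.7], [0.0, -0.4], [1.4, -1.7], [0.5, -1.7], [-0.6, -1.1], [-0.8, -0.5], [0.6, -1.9], [0.6, 0.2], [0.2, 1.1]]
clip gauge [ 46.2553913  150.16274889  50.        ]
knob [ 479.56884652 -334.56697707   70.33458457] [-0.46371782  0.09825054 -0.23597601 -0.03593714] [ 479.67573143 -335.40335183   71.        ] [ 478.28824383 -333.08889116   71.        ]
stand other knobs [ 577.51619099 -328.6354273    65.        ] [ 528.81419654 -331.13263761   65.        ]
flange [674.80003641  31.49575466   0.        ] 576.9254723607937
```

```bash
R='{"tx":-0.92,"ty":-0.485,"tz":0.0,"az":-0.18}'; python3 -m inch '[{"tx":-0.07,"ty":-0.037,"az":-0.02},{"tx":-0.14,"ty":-0.075,"az":-0.04},{"tx":-0.21,"ty":-0.11,"az":-0.06},{"tx":-0.28,"ty":-0.15,"az":-0.08},{"tx":-0.35,"ty":-0.185,"az":-0.1},{"tx":-0.42,"ty":-0.22,"az":-0.12},{"tx":-0.49,"ty":-0.26,"az":-0.14},{"tx":-0.56,"ty":-0.295,"az":-0.16},{"tx":-0.63,"ty":-0.33,"az":-0.18},{"tx":-0.7,"ty":-0.37,"az":-0.18},{"tx":-0.77,"ty":-0.405,"az":-0.18},{"tx":-0.84,"ty":-0.44,"az":-0.18},{"tx":-0.92,"ty":-0.485,"az":-0.18},{"tx":-0.92,"ty":-0.485,"az":-0.18},{"tx":-0.92,"ty":-0.485,"az":-0.18},{"tx":-0.92,"ty":-0.485,"az":-0.18}]'
cat >> h.py <<'E'
def rows(target,yaw,grasp=None):
    """target TCP world, yaw -> row numbers"""
    from plant import read_state
    s=read_state();psi=s["tcp_rot"][2];d=np.array(target)-s["ee_pos"]
    x=np.array([np.cos(psi),np.sin(psi),0]);y=np.array([np.sin(psi),-np.cos(psi),0])
    dy=(yaw-psi+np.pi)%(2*np.pi)-np.pi
    return dict(tx=round(d@x/500,4),ty=round(d@y/500,4),tz=round(-d[2]/500,4),az=round(-dy/(np.pi/2),4))
E
python3 - <<'E'
from plant import *;import cv2,pickle,numpy as np
s=read_state();print(s["t"],s["ee_pos"],s["tcp_rot"])
p=snapshot("wrist");pickle.dump(p,open("w1.pkl","wb"))
print(p["K"],p["R"],-np.array(p["R"]).T@p["t"])
cv2.imwrite("pics/w1.png",cv2.resize(p["image"],None,fx=1.5,fy=1.5))
for l in("handle","pointer","mark","lock_hole"):print(l,[(np.round(b["box"]),b["p"]) for b in boxes_of(p,l)[:2]])
E
```

```text
1.4 [261.53948926 567.65133528 303.8915623 ] [ 3.14158697e+00 -6.58305941e-05  2.70982408e+00]
[[332.07734906   0.         256.26971674]
 [  0.         332.07734906 192.39156753]
 [  0.           0.           1.        ]] [[ 4.18585920e-01  9.08176900e-01 -7.38171576e-04]
 [ 8.65074691e-01 -3.98472078e-01  3.04738875e-01]
 [ 2.76462666e-01 -1.28197976e-01 -9.52435653e-01]] [191.02516959 601.38076319 372.70197547]
handle []
pointer []
mark []
lock_hole []schema error: expected keys tx, ty, tz, ax, ay, az, hand
```

View pics/w1.png

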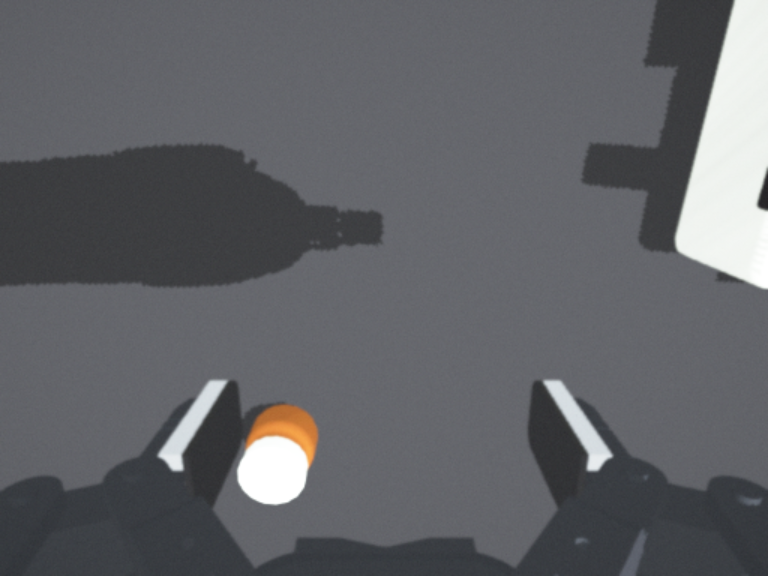

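The wrist view shows the grease jar under the gripper and the white gauge plate at the upper right. The move was refused because every key is required.

```bash
python3 -m inch '[{"tx":-0.46,"ty":-0.242,"tz":0,"ax":0,"ay":0,"az":-0.09,"hand":0},{"tx":-0.46,"ty":-0.242,"tz":0,"ax":0,"ay":0,"az":-0.09,"hand":0},{"tx":-0.46,"ty":-0.242,"tz":0,"ax":0,"ay":0,"az":-0.09,"hand":0},{"tx":-0.46,"ty":-0.242,"tz":0,"ax":0,"ay":0,"az":-0.09,"hand":0},{"tx":-0.92,"ty":-0.485,"tz":0,"ax":0,"ay":0,"az":-0.18,"hand":0},{"tx":-0.92,"ty":-0.485,"tz":0,"ax":0,"ay":0,"az":-0.18,"hand":0},{"tx":-0.92,"ty":-0.485,"tz":0,"ax":0,"ay":0,"az":-0.18,"hand":0},{"tx":-0.92,"ty":-0.485,"tz":0,"ax":0,"ay":0,"az":-0.18,"hand":0},{"tx":-0.92,"ty":-0.485,"tz":0,"ax":0,"ay":0,"az":-0.18,"hand":0},{"tx":-0.92,"ty":-0.485,"tz":0,"ax":0,"ay":0,"az":-0.18,"hand":0},{"tx":-0.92,"ty":-0.485,"tz":0,"ax":0,"ay":0,"az":-0.18,"hand":0},{"tx":-0.92,"ty":-0.485,"tz":0,"ax":0,"ay":0,"az":-0.18,"hand":0},{"tx":-0.92,"ty":-0.485,"tz":0,"ax":0,"ay":0,"az":-0.18,"hand":0},{"tx":-0.92,"ty":-0.485,"tz":0,"ax":0,"ay":0,"az":-0.18,"hand":0},{"tx":-0.92,"ty":-0.485,"tz":0,"ax":0,"ay":0,"az":-0.18,"hand":0},{"tx":-0.92,"ty":-0.485,"tz":0,"ax":0,"ay":0,"az":-0.18,"hand":0}]'
python3 - <<'E'
from plant import *;import cv2,pickle,numpy as np
p=snapshot("wrist");pickle.dump(p,open("w1.pkl","wb"))
cv2.imwrite("pics/w2.png",cv2.resize(p["image"],None,fx=1.5,fy=1.5,interpolation=2))
for l in("handle","pointer","mark","lock_hole"):print(l,[(np.round(b["box"]),b["p"]) for b in boxes_of(p,l)[:2]])
E
```

```text
t: 2.98
ee_pos: [577.5, 155.7, 303.7]
tcp_rot: [3.141, -0.001, 2.993]
ft_force: [0.5, 0.5, -0.9]
opening: 85.5
grip_force: 0.0
handle [(array([155., 146., 267., 206.]), 0.84)]
pointer [(array([157., 143., 266., 206.]), 0.7)]
mark [(array([334., 203., 347., 225.]), 0.78), (array([158., 143., 265., 208.]), 0.33)]
lock_hole [(array([ 60., 115., 396., 223.]), 0.57)]
```

View pics/w2.png

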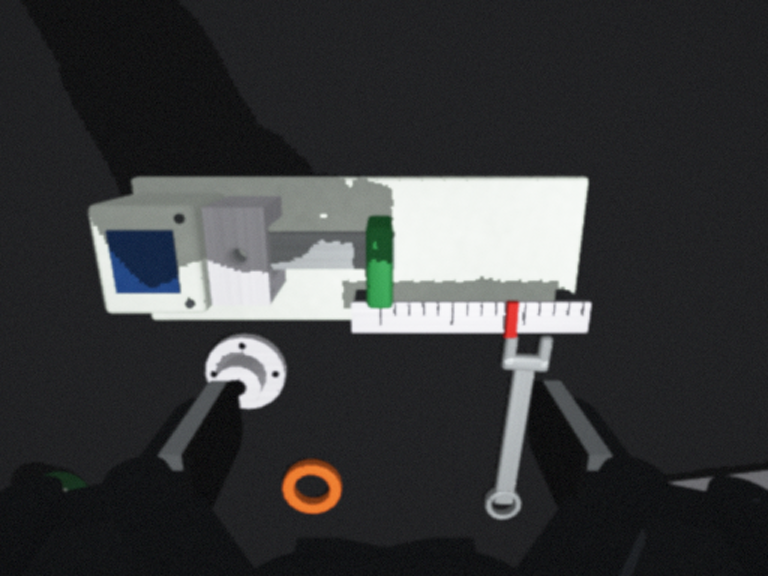

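The gauge is clear in this view, in 1.5x pixels: lock hole at about (239,254), handle spanning x 367–393, clip at (512,319), rail rows 302–333. I'll refit the pose from it.

Run:
```python
import pickle;from h import *
a=pickle.load(open("w1.pkl","rb"))
A=[((-45,-120,10),(134,178)),((-45,210,10),(587,178)),((-32,-12,66),(282,198)),((32,-12,66),(270,304)),((0,-31,66),(239,254)),((65,-120,10),(154,319))]
def f(v): return np.concatenate([(proj(a,G(v,[X]))[0]-np.array(q)/1.5) for X,q in A])
r=least_squares(f,[569,94,-.149],x_scale=[100,100,1]);v=r.x
print(v,r.fun.reshape(-1,2).round(1).tolist())
for X in [(-25,52,95),(25,52,95),(25,68,95),(-25,68,95),(34,60,50),(36,60,50)]:print(X,(proj(a,G(v,[X]))[0]*1.5).round(1))
loc=lambda q,z:((onplane(a,np.array(q)/1.5,z)-[v[0],v[1],0])@rz(v[2])).round(1)
print("clip near edge",loc((512,303),50),loc((506,318),50),loc((518,318),50),"hole",loc((239,254),66))
print("handle x",loc((392,304),95),loc((368,304),95),loc((380,304),95))
im=a["image"]; c=im[130:235,110:400]; cv2.imwrite("pics/c3.png",cv2.resize(c,None,fx=2.75,fy=2.75,interpolation=2))
```

```text
[ 5.66950737e+02  9.83869540e+01 -1.57481085e-01] [[-0.7, -3.0], [6.1, -0.2], [-9.0, 4.3], [3.1, -0.7], [1.8, 0.7], [-0.4, -0.7]]
(-25, 52, 95) [371.8 225.4]
(25, 52, 95) [371.7 309. ]
(25, 68, 95) [398.7 309.2]
(-25, 68, 95) [400.3 225.7]
(34, 60, 50) [385.  298.9]
(36, 60, 50) [384.9 301.7]
clip near edge [ 36.2 147.2  50. ] [ 47.2 144.   50. ] [ 47.1 152.3  50. ] hole [ -0.6 -32.6  66. ]
handle x [21.7 64.  95. ] [21.9 49.8 95. ] [21.8 56.9 95. ]
```

View pics/c3.png

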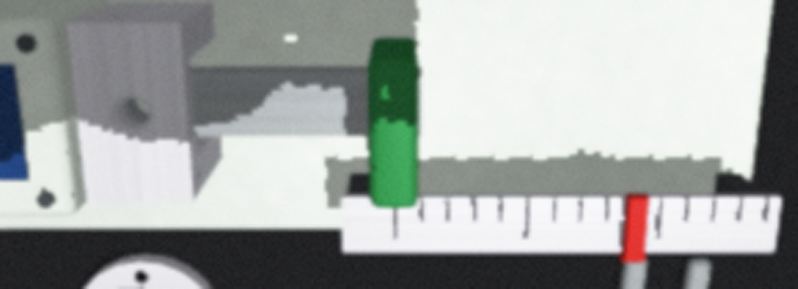

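Run:
```python
import pickle;from h import *
a=pickle.load(open("w1.pkl","rb"))
cr=lambda q:np.array(q)/2.75+[110,130]
A=[((-45,210,10),np.array((587,178))/1.5),((-45,-120,10),np.array((134,178))/1.5),((-32,-12,66),cr((182,22))),((32,-12,66),cr((192,203))),((-32,-50,66),cr((70,22))),((0,-31,66),cr((137,110)))]
L=[(36,cr((345,195))),(36,cr((780,196)))]
loc=lambda v,q,z:((onplane(a,q,z)-[v[0],v[1],0])@rz(v[2])).round(1)
def f(v): return np.concatenate([(proj(a,G(v,[X]))[0]-q) for X,q in A]+[[(loc(v,q,50)[0]-x)*.8] for x,q in L])
r=least_squares(f,[569,94,-.149],x_scale=[100,100,1]);v=r.x
print(v,r.fun.round(1).tolist())
for X in [(-25,52,95),(25,52,95),(25,68,95),(-25,68,95)]:print(X,((proj(a,G(v,[X]))[0]-[110,130])*2.75).round(1))
print("clip edges",loc(v,cr((626,200)),50),loc(v,cr((648,200)),50))
print("handle",loc(v,cr((372,200)),95),loc(v,cr((417,200)),95),"hole",loc(v,cr((137,110)),66),"ticks",loc(v,cr((395,215)),50),loc(v,cr((527,215)),50))
print(G(v,[(0,60,0),(0,-31,0)]))
```

```text
[ 5.68112493e+02  9.57144588e+01 -1.51282088e-01] [3.5, 0.1, -2.9, -0.8, 0.1, 0.1, 1.0, -0.3, -0.5, -0.0, -1.2, 1.8, -1.0, -1.1]
(-25, 52, 95) [370.6  59.7]
(25, 52, 95) [371.8 212.6]
(25, 68, 95) [421.3 212.7]
(-25, 68, 95) [422.7  59.8]
clip edges [ 36.3 145.7  50. ] [ 36.3 153.9  50. ]
handle [20.7 52.1 95. ] [20.6 66.6 95. ] hole [ -1.7 -29.7  66. ] ticks [42.6 59.2 50. ] [ 42.4 108.9  50. ]
[[577.15483522 155.0291791    0.        ]
 [563.44061641  65.06851991   0.        ]]
```

```bash
python3 -m inch '[{"tx":0,"ty":-0.001,"tz":0.17,"ax":0,"ay":0,"az":0,"hand":0},{"tx":0,"ty":-0.001,"tz":0.25,"ax":0,"ay":0,"az":0,"hand":0},{"tx":0,"ty":-0.001,"tz":0.25,"ax":0,"ay":0,"az":0,"hand":0},{"tx":0,"ty":-0.001,"tz":0.3,"ax":0,"ay":0,"az":0,"hand":0},{"tx":0,"ty":-0.001,"tz":0.33,"ax":0,"ay":0,"az":0,"hand":0},{"tx":0,"ty":-0.001,"tz":0.345,"ax":0,"ay":0,"az":0,"hand":0},{"tx":0,"ty":-0.001,"tz":0.345,"ax":0,"ay":0,"az":0,"hand":0},{"tx":0,"ty":-0.001,"tz":0.345,"ax":0,"ay":0,"az":0,"hand":1},{"tx":0,"ty":-0.001,"tz":0.345,"ax":0,"ay":0,"az":0,"hand":1},{"tx":0,"ty":-0.001,"tz":0.345,"ax":0,"ay":0,"az":0,"hand":1},{"tx":0,"ty":-0.001,"tz":0.345,"ax":0,"ay":0,"az":0,"hand":1},{"tx":0,"ty":-0.001,"tz":0.345,"ax":0,"ay":0,"az":0,"hand":1},{"tx":0,"ty":-0.001,"tz":0.345,"ax":0,"ay":0,"az":0,"hand":1},{"tx":0,"ty":-0.001,"tz":0.345,"ax":0,"ay":0,"az":0,"hand":1},{"tx":0,"ty":-0.001,"tz":0.345,"ax":0,"ay":0,"az":0,"hand":1}]' 50
python3 - <<'E'
from plant import *;import cv2,pickle,numpy as np
p=snapshot("wrist");pickle.dump(p,open("w2.pkl","wb"))
cv2.imwrite("pics/w3.png",cv2.resize(p["image"],None,fx=1.5,fy=1.5,interpolation=2))
print(read_state()["ft_force"])
E
```

```text
t: 4.48
ee_pos: [578.0, 153.5, 132.2]
tcp_rot: [-3.141, 0.001, 2.992]
ft_force: [-2.0, -2.6, 5.9]
opening: 15.7
grip_force: 49.2
[-2.94842682 -3.23185903  4.65179169]
```

View pics/w3.png

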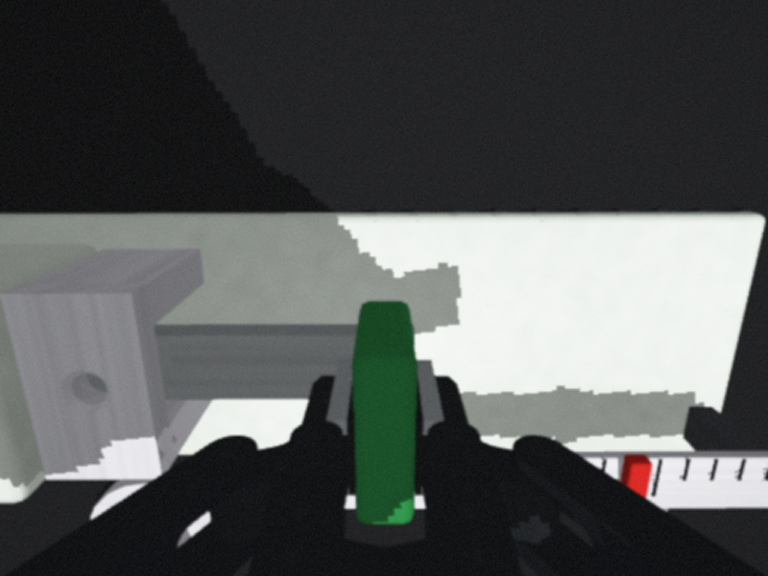

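The handle is gripped and centred (columns 355–415), with the clip at (636,475). I'll pull most of the way, then measure directly over the clip.

```bash
python3 -m inch '[{"tx":0,"ty":0.015,"tz":0,"ax":0,"ay":0,"az":0,"hand":1},{"tx":0,"ty":0.03,"tz":0,"ax":0,"ay":0,"az":0,"hand":1},{"tx":0,"ty":0.045,"tz":0,"ax":0,"ay":0,"az":0,"hand":1},{"tx":0,"ty":0.06,"tz":0,"ax":0,"ay":0,"az":0,"hand":1},{"tx":0,"ty":0.075,"tz":0,"ax":0,"ay":0,"az":0,"hand":1},{"tx":0,"ty":0.09,"tz":0,"ax":0,"ay":0,"az":0,"hand":1},{"tx":0,"ty":0.105,"tz":0,"ax":0,"ay":0,"az":0,"hand":1},{"tx":0,"ty":0.12,"tz":0,"ax":0,"ay":0,"az":0,"hand":1},{"tx":0,"ty":0.135,"tz":0,"ax":0,"ay":0,"az":0,"hand":1},{"tx":0,"ty":0.15,"tz":0,"ax":0,"ay":0,"az":0,"hand":1},{"tx":0,"ty":0.16,"tz":0,"ax":0,"ay":0,"az":0,"hand":1},{"tx":0,"ty":0.16,"tz":0,"ax":0,"ay":0,"az":0,"hand":1},{"tx":0,"ty":0.16,"tz":0,"ax":0,"ay":0,"az":0,"hand":1}]' 60
python3 - <<'E'
from plant import *;import cv2,pickle,numpy as np
p=snapshot("wrist");pickle.dump(p,open("w3.pkl","wb"))
q=snapshot("scene");pickle.dump(q,open("s3.pkl","wb"))
a=cv2.resize(p["image"][170:,130:400],(540,428),interpolation=2);b=cv2.resize(q["image"][205:285,240:325],None,fx=3,fy=3,interpolation=2)
c=np.zeros((428,800,3),np.uint8);c[:,:540]=a;c[:240,545:]=b
cv2.imwrite("pics/w4.png",c)
print(read_state()["ee_pos"],read_state()["ft_force"])
E
```

```text
t: 5.62
ee_pos: [589.6, 231.3, 132.2]
tcp_rot: [-3.139, -0.001, 2.991]
ft_force: [-6.8, -9.9, 10.6]
opening: 15.2
grip_force: 59.6
[589.55916352 230.92955667 132.16201621] [-6.29598533 -9.34542711 10.34862374]
```

View pics/w4.png

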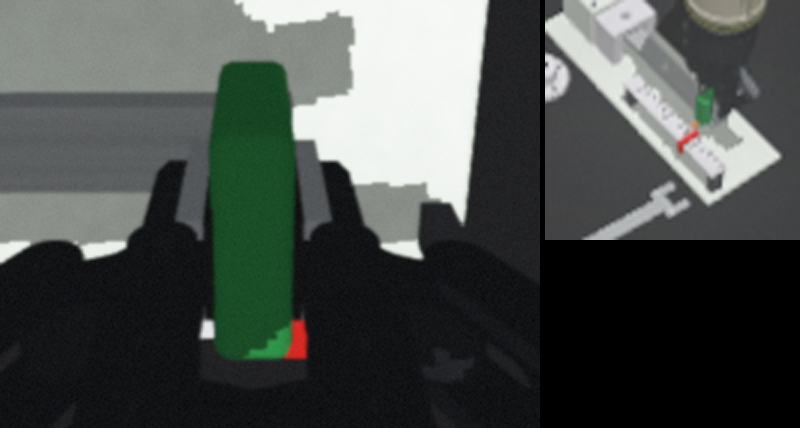

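Run:
```python
import pickle;from h import *
w1,w2,w3=[pickle.load(open(f"w{i}.pkl","rb")) for i in(1,2,3)]
v=[568.1,95.7,-.1505]
loc=lambda q:((q-[v[0],v[1],0])@rz(v[2])).round(1)
def red(p,name):
    im=p["image"].astype(int);m=((im[...,2]>130)&(im[...,1]<90)&(im[...,0]<90)).astype(np.uint8)
    n,l,st,c=cv2.connectedComponentsWithStats(m)
    for i in range(1,n):
        if st[i,4]>25:
            x,y,w,h,_=st[i];print(name,st[i],c[i].round(1))
            for r in (y+1,y+3,y+h//2,y+h-2):
                cs=np.where(m[r,x:x+w])[0]+x;u=(cs[0],cs[-1]+1)
                print(r,u,[ [loc(onplane(p,(q-.5,r),z))[:2].tolist() for q in u] for z in(50,53)])
red(w1,"w1");red(w2,"w2");red(w3,"w3")
for t in((578.,153.5,0),(589.6,231.1,0)):print("tcp",loc(np.array(t)))
# handle columns in w1 w2
for p,r in((w1,195),(w2,300),(w2,330)):
    im=p["image"].astype(int)[r];m=np.where((im[:,1]>1.5*im[:,2])&(im[:,1]>50))[0];print("handle",r,m[0],m[-1]+1,[loc(onplane(p,(q-.5,r),95)) .tolist() for q in(m[0],m[-1]+1)])
```

```text
w1 [336 201  10  25 177] [340.3 212.9]
202 (np.int64(338), np.int64(345)) [[[35.7, 145.5], [35.7, 152.7]], [[34.6, 144.7], [34.6, 151.8]]]
204 (np.int64(338), np.int64(345)) [[[37.9, 145.6], [37.8, 152.9]], [[36.8, 144.9], [36.8, 152.0]]]
213 (np.int64(337), np.int64(344)) [[[47.8, 145.4], [47.8, 152.6]], [[46.6, 144.6], [46.6, 151.8]]]
224 (np.int64(336), np.int64(345)) [[[60.2, 145.2], [60.2, 154.7]], [[58.9, 144.5], [58.9, 153.8]]]
w1 [190 309  37  13  54] [209.8 312.5]
310 (np.int64(199), np.int64(217)) [[[167.5, -4.3], [167.5, 16.4]], [[165.2, -3.7], [165.2, 16.8]]]
312 (np.int64(195), np.int64(220)) [[[170.3, -9.0], [170.2, 19.8]], [[168.0, -8.4], [167.9, 20.2]]]
315 (np.int64(192), np.int64(224)) [[[174.4, -12.7], [174.3, 24.3]], [[172.0, -12.0], [172.0, 24.6]]]
320 (np.int64(197), np.int64(227)) [[[181.3, -7.3], [181.2, 27.6]], [[178.9, -6.7], [178.8, 27.9]]]
w1 [196 323  24  13  48] [205.7 331.4]
324 (np.int64(196), np.int64(220)) [[[186.9, -8.8], [186.8, 19.3]], [[184.4, -8.1], [184.4, 19.7]]]
326 (np.int64(196), np.int64(197)) [[[189.7, -8.9], [189.7, -7.7]], [[187.2, -8.3
[... 621 characters left out ...]
3]], [[47.8, 150.7], [47.7, 153.4]]]
w3 [273 330  10  19 140] [278.5 340. ]
331 (np.int64(276), np.int64(282)) [[[51.4, 148.6], [51.4, 151.9]], [[48.9, 148.4], [48.8, 151.6]]]
333 (np.int64(276), np.int64(282)) [[[52.7, 148.6], [52.7, 151.9]], [[50.2, 148.4], [50.2, 151.7]]]
339 (np.int64(276), np.int64(283)) [[[56.8, 148.7], [56.8, 152.6]], [[54.1, 148.5], [54.1, 152.3]]]
347 (np.int64(273), np.int64(283)) [[[62.3, 147.1], [62.2, 152.7]], [[59.5, 146.9], [59.5, 152.4]]]
tcp [ 1.1 58.6  0. ]
tcp [  1.  137.1   0. ]
handle 195 244 262 [[13.5, 50.6, 95.0], [13.5, 66.4, 95.0]]
handle 300 237 277 [[-0.6, 52.3, 95.0], [-0.6, 67.2, 95.0]]
handle 330 238 276 [[13.0, 52.4, 95.0], [12.9, 67.1, 95.0]]
```

```bash
python3 -m inch '[{"tx":0,"ty":0.008,"tz":0,"ax":0,"ay":0,"az":0,"hand":1},{"tx":0,"ty":0.016,"tz":0,"ax":0,"ay":0,"az":0,"hand":1},{"tx":0,"ty":0.023,"tz":0,"ax":0,"ay":0,"az":0,"hand":1},{"tx":0,"ty":0.023,"tz":0,"ax":0,"ay":0,"az":0,"hand":1},{"tx":0,"ty":0.023,"tz":0,"ax":0,"ay":0,"az":0,"hand":1},{"tx":0,"ty":0.023,"tz":0,"ax":0,"ay":0,"az":0,"hand":1}]'
python3 - <<'E'
from plant import *;from h import *;import pickle
q=snapshot("scene");r=snapshot("side");p=snapshot("wrist");pickle.dump((q,r,p),open("s4.pkl","wb"))
b=cv2.resize(q["image"][222:272,255:315],None,fx=7,fy=7,interpolation=2);a=cv2.resize(r["image"][140:185,230:270],None,fx=7,fy=7,interpolation=2)
c=np.zeros((350,800,3),np.uint8);c[:350,:420]=b;c[:315,440:720]=a;cv2.imwrite("pics/w5.png",c)
v=[568.1,95.7,-.1505];e=read_state()["ee_pos"];print(e,(e-[v[0],v[1],0])@rz(v[2]),read_state()["ft_force"])
for y in(145,149,153):
  print(y,"scene clip",((proj(q,G(v,[(36,y,51)]))[0]-[255,222])*7).round(),"side",((proj(r,G(v,[(36,y,51)]))[0]-[230,140])*7).round())
E
```

```text
t: 6.22
ee_pos: [591.2, 242.0, 132.1]
tcp_rot: [-3.138, -0.001, 2.99]
ft_force: [-8.3, -9.6, 10.8]
opening: 15.5
grip_force: 59.6
[591.18775054 241.97699725 132.15857278] [  0.89509625 148.08512063 132.15857278] [-7.40625033 -9.64284847 10.63511963]
145 scene clip [240. 191.] side [119. 107.]
149 scene clip [245. 196.] side [117. 104.]
153 scene clip [251. 201.] side [116. 100.]
```

View pics/w5.png

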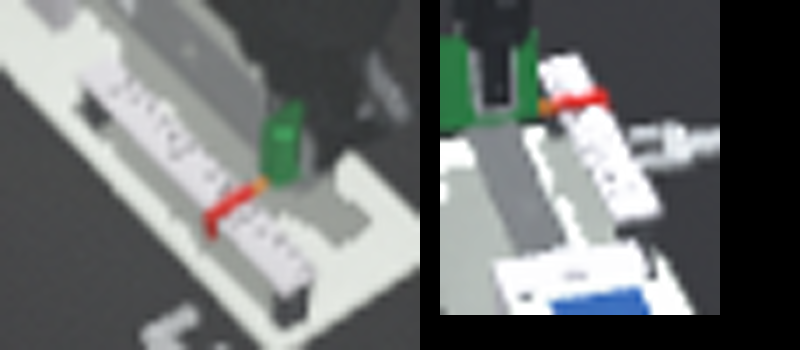

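The orange pointer lines up with the red clip in both views (scene about (262,185), side about (545,106)). I'll hold here with a 0.8 mm trim.

```bash
H='x'; python3 -m inch '[{"tx":0,"ty":0.0016,"tz":0,"ax":0,"ay":0,"az":0,"hand":1},{"tx":0,"ty":0.0016,"tz":0,"ax":0,"ay":0,"az":0,"hand":1},{"tx":0,"ty":0.0016,"tz":0,"ax":0,"ay":0,"az":0,"hand":1},{"tx":0,"ty":0.0016,"tz":0,"ax":0,"ay":0,"az":0,"hand":1},{"tx":0,"ty":0.0016,"tz":0,"ax":0,"ay":0,"az":0,"hand":1},{"tx":0,"ty":0.0016,"tz":0,"ax":0,"ay":0,"az":0,"hand":1},{"tx":0,"ty":0.0016,"tz":0,"ax":0,"ay":0,"az":0,"hand":1},{"tx":0,"ty":0.0016,"tz":0,"ax":0,"ay":0,"az":0,"hand":1},{"tx":0,"ty":0.0016,"tz":0,"ax":0,"ay":0,"az":0,"hand":1},{"tx":0,"ty":0.0016,"tz":0,"ax":0,"ay":0,"az":0,"hand":1},{"tx":0,"ty":0.0016,"tz":0,"ax":0,"ay":0,"az":0,"hand":1},{"tx":0,"ty":0.0016,"tz":0,"ax":0,"ay":0,"az":0,"hand":1},{"tx":0,"ty":0.0016,"tz":0,"ax":0,"ay":0,"az":0,"hand":1},{"tx":0,"ty":0.0016,"tz":0,"ax":0,"ay":0,"az":0,"hand":1},{"tx":0,"ty":0.0016,"tz":0,"ax":0,"ay":0,"az":0,"hand":1},{"tx":0,"ty":0.0016,"tz":0,"ax":0,"ay":0,"az":0,"hand":1},{"tx":0,"ty":0.0016,"tz":0,"ax":0,"ay":0,"az":0,"hand":1},{"tx":0,"ty":0.0016,"tz":0,"ax":0,"ay":0,"az":0,"hand":1},{"tx":0,"ty":0.0016,"tz":0,"ax":0,"ay":0,"az":0,"hand":1},{"tx":0,"ty":0.0016,"tz":0,"ax":0,"ay":0,"az":0,"hand":1}]'
python3 -m inch '[{"tx":0,"ty":0,"tz":0,"ax":0,"ay":0,"az":0,"hand":1},{"tx":0,"ty":0,"tz":0,"ax":0,"ay":0,"az":0,"hand":1},{"tx":0,"ty":0,"tz":0,"ax":0,"ay":0,"az":0,"hand":1},{"tx":0,"ty":0,"tz":0,"ax":0,"ay":0,"az":0,"hand":1},{"tx":0,"ty":0,"tz":0,"ax":0,"ay":0,"az":0,"hand":1},{"tx":0,"ty":0,"tz":0,"ax":0,"ay":0,"az":0,"hand":1},{"tx":0,"ty":0,"tz":0,"ax":0,"ay":0,"az":0,"hand":1},{"tx":0,"ty":0,"tz":0,"ax":0,"ay":0,"az":0,"hand":1},{"tx":0,"ty":0,"tz":0,"ax":0,"ay":0,"az":0,"hand":1},{"tx":0,"ty":0,"tz":0,"ax":0,"ay":0,"az":0,"hand":1}]'
python3 - <<'E'
from h import *
# travel back command in tool axes
v=[568.1,95.7,-.1505]
from plant import read_state
e=read_state()["ee_pos"];print(e,(e-[v[0],v[1],0])@rz(v[2]))
print(rows([578.0,153.5,132.2],2.992))
E
```

```text
t: 8.03
ee_pos: [591.3, 242.6, 132.2]
tcp_rot: [-3.138, -0.001, 2.99]
ft_force: [-8.0, -10.2, 10.6]
opening: 15.6
grip_force: 59.6
t: 8.87
ee_pos: [591.3, 242.7, 132.2]
tcp_rot: [-3.138, -0.001, 2.99]
ft_force: [-7.4, -10.0, 11.7]
opening: 15.2
grip_force: 59.6
[591.30645032 242.65462783 132.16493546] [  0.91085543 148.77288839 132.16493546]
{'tx': np.float64(-0.0006), 'ty': np.float64(-0.1803), 'tz': np.float64(-0.0001), 'az': np.float64(-0.0011)}
```

```bash
python3 -m inch '[{"tx":0,"ty":-0.012,"tz":0,"ax":0,"ay":0,"az":0,"hand":1},{"tx":0,"ty":-0.024,"tz":0,"ax":0,"ay":0,"az":0,"hand":1},{"tx":0,"ty":-0.036,"tz":0,"ax":0,"ay":0,"az":0,"hand":1},{"tx":0,"ty":-0.048,"tz":0,"ax":0,"ay":0,"az":0,"hand":1},{"tx":0,"ty":-0.06,"tz":0,"ax":0,"ay":0,"az":0,"hand":1},{"tx":0,"ty":-0.072,"tz":0,"ax":0,"ay":0,"az":0,"hand":1},{"tx":0,"ty":-0.084,"tz":0,"ax":0,"ay":0,"az":0,"hand":1},{"tx":0,"ty":-0.096,"tz":0,"ax":0,"ay":0,"az":0,"hand":1},{"tx":0,"ty":-0.108,"tz":0,"ax":0,"ay":0,"az":0,"hand":1},{"tx":0,"ty":-0.12,"tz":0,"ax":0,"ay":0,"az":0,"hand":1},{"tx":0,"ty":-0.132,"tz":0,"ax":0,"ay":0,"az":0,"hand":1},{"tx":0,"ty":-0.144,"tz":0,"ax":0,"ay":0,"az":0,"hand":1},{"tx":0,"ty":-0.156,"tz":0,"ax":0,"ay":0,"az":0,"hand":1},{"tx":0,"ty":-0.165,"tz":0,"ax":0,"ay":0,"az":0,"hand":1},{"tx":0,"ty":-0.174,"tz":0,"ax":0,"ay":0,"az":0,"hand":1},{"tx":0,"ty":-0.18,"tz":0,"ax":0,"ay":0,"az":0,"hand":1},{"tx":0,"ty":-0.1846,"tz":0,"ax":0,"ay":0,"az":0,"hand":1},{"tx":0,"ty":-0.186,"tz":0,"ax":0,"ay":0,"az":0,"hand":1},{"tx":0,"ty":-0.186,"tz":0,"ax":0,"ay":0,"az":0,"hand":1},{"tx":0,"ty":-0.186,"tz":0,"ax":0,"ay":0,"az":0,"hand":1}]'
```

```text
t: 10.53
ee_pos: [577.8, 152.6, 132.2]
tcp_rot: [-3.141, 0.0, 2.992]
ft_force: [-3.5, -3.8, 6.8]
opening: 15.3
grip_force: 59.2
```

```bash
python3 -m inch '[{"tx":0,"ty":0,"tz":0,"ax":0,"ay":0,"az":0,"hand":0},{"tx":0,"ty":0,"tz":0,"ax":0,"ay":0,"az":0,"hand":0},{"tx":0,"ty":0,"tz":0,"ax":0,"ay":0,"az":0,"hand":0},{"tx":0,"ty":0,"tz":0,"ax":0,"ay":0,"az":0,"hand":0},{"tx":0,"ty":0,"tz":0,"ax":0,"ay":0,"az":0,"hand":0},{"tx":0,"ty":0,"tz":0,"ax":0,"ay":0,"az":0,"hand":0},{"tx":0,"ty":0,"tz":-0.08,"ax":0,"ay":0,"az":0,"hand":0},{"tx":0,"ty":0,"tz":-0.16,"ax":0,"ay":0,"az":0,"hand":0},{"tx":0,"ty":0,"tz":-0.24,"ax":0,"ay":0,"az":0,"hand":0},{"tx":0,"ty":0,"tz":-0.32,"ax":0,"ay":0,"az":0,"hand":0}]'
python3 -m inch '[{"tx":0.024,"ty":-0.5,"tz":0,"ax":0,"ay":0,"az":-0.05,"hand":0},{"tx":0.024,"ty":-0.5,"tz":0,"ax":0,"ay":0,"az":-0.05,"hand":0},{"tx":0.024,"ty":-0.5,"tz":0,"ax":0,"ay":0,"az":-0.05,"hand":0},{"tx":0.024,"ty":-0.5,"tz":0,"ax":0,"ay":0,"az":-0.05,"hand":0},{"tx":0.024,"ty":-0.5,"tz":0,"ax":0,"ay":0,"az":-0.05,"hand":0},{"tx":0.048,"ty":-0.99,"tz":0,"ax":0,"ay":0,"az":-0.1,"hand":0},{"tx":0.048,"ty":-0.99,"tz":0,"ax":0,"ay":0,"az":-0.1,"hand":0},{"tx":0.048,"ty":-0.99,"tz":0,"ax":0,"ay":0,"az":-0.1,"hand":0},{"tx":0.048,"ty":-0.99,"tz":0,"ax":0,"ay":0,"az":-0.1,"hand":0},{"tx":0.048,"ty":-0.99,"tz":0,"ax":0,"ay":0,"az":-0.1,"hand":0},{"tx":0.048,"ty":-0.99,"tz":0,"ax":0,"ay":0,"az":-0.1,"hand":0},{"tx":0.048,"ty":-0.99,"tz":0,"ax":0,"ay":0,"az":-0.1,"hand":0},{"tx":0.048,"ty":-0.99,"tz":0,"ax":0,"ay":0,"az":-0.1,"hand":0},{"tx":0.048,"ty":-0.99,"tz":0,"ax":0,"ay":0,"az":-0.1,"hand":0},{"tx":0.048,"ty":-0.99,"tz":0,"ax":0,"ay":0,"az":-0.1,"hand":0}]'
cat >> h.py <<'E'
def yellow(p,lo=100):
    im=p["image"].astype(int);m=((im[...,2]>lo)&(im[...,1]>lo*.75)&(im[...,0]<.5*im[...,1])).astype(np.uint8)
    n,l,st,c=cv2.connectedComponentsWithStats(m);return [(st[i].tolist(),c[i].round(1).tolist()) for i in range(1,n) if st[i,4]>15]
E
python3 - <<'E'
from plant import *;from h import *;import pickle
p=snapshot("wrist");r=snapshot("side");pickle.dump((p,r),open("s5.pkl","wb"))
cv2.imwrite("pics/w6.png",p["image"])
print(read_state()["qpos"].round(2),[(np.round(b["box"]),b["p"]) for b in boxes_of(p,"pin_knob")],yellow(p))
print("home handle?",[(np.round(b["box"]),b["p"]) for b in boxes_of(r,"handle")][:1])
E
```

```text
t: 11.37
ee_pos: [577.3, 153.6, 293.1]
tcp_rot: [-3.141, -0.0, 2.993]
ft_force: [1.1, -0.0, -0.3]
opening: 85.4
grip_force: 0.0
t: 12.62
ee_pos: [480.6, -331.9, 291.1]
tcp_rot: [3.141, -0.0, -3.134]
ft_force: [-0.1, -0.0, -0.6]
opening: 85.7
grip_force: 0.0
[ 0.14  0.32  0.53  1.53 -0.17  1.34  2.26] [(array([244., 162., 270., 188.]), 0.78)] [([248, 167, 17, 22, 292], [255.8, 177.6]), ([251, 211, 18, 15, 84], [258.6, 216.8])]
home handle? [(array([229., 153., 251., 175.]), 0.7)]
```

View pics/w6.png

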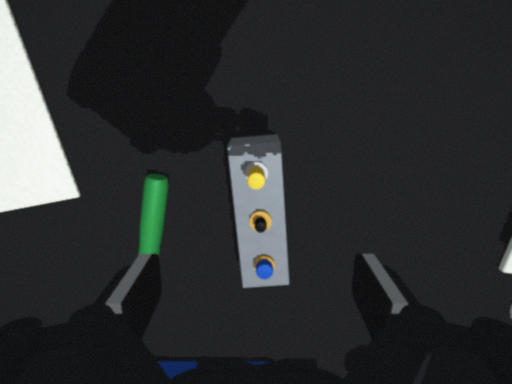

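Run:
```python
from plant import *;from h import *;import pickle
p,r=pickle.load(open("s5.pkl","rb"))
t=np.linspace(0,6.28,40)
def bb(x,y,p):
    C=np.array([(x+8*np.cos(a),y+8*np.sin(a),z) for a in t for z in(57,85)]);q=proj(p,C);return np.r_[q.min(0),q.max(0)]
yw=yellow(p)[0][0];w=np.array([yw[0]-.5,yw[1]-.5,yw[0]+yw[2]-.5,yw[1]+yw[3]-.5])
s=least_squares(lambda v:bb(*v,p)-w,[480,-335]);print("wrist",s.x,s.fun.round(1))
y2=sorted(yellow(r),key=lambda q:-q[0][4])[:3];print(y2)
yw=y2[0][0];w=np.array([yw[0]-.5,yw[1]-.5,yw[0]+yw[2]-.5,yw[1]+yw[3]-.5])
s2=least_squares(lambda v:bb(*v,r)-w,[480,-335]);print("side",s2.x,s2.fun.round(1))
print(rows([*s.x,128],3.149))
```

```text
wrist [ 480.72829689 -331.08105539] [-0.8 -1.7  0.8  1.6]
[([281, 269, 7, 14, 90], [283.9, 275.6]), ([306, 175, 15, 10, 73], [314.5, 178.6]), ([161, 152, 14, 5, 45], [167.4, 154.3])]
side [ 481.03619475 -332.48229208] [-0.5 -0.7  0.5  0.6]
{'tx': np.float64(0.0012), 'ty': np.float64(-0.001), 'tz': np.float64(0.3267), 'az': np.float64(0.0023)}
```

```bash
python3 -m inch '[{"tx":0,"ty":0,"tz":0.16,"ax":0,"ay":0,"az":0,"hand":0},{"tx":0,"ty":0,"tz":0.24,"ax":0,"ay":0,"az":0,"hand":0},{"tx":0,"ty":0,"tz":0.24,"ax":0,"ay":0,"az":0,"hand":0},{"tx":0,"ty":0,"tz":0.28,"ax":0,"ay":0,"az":0,"hand":0},{"tx":0,"ty":0,"tz":0.31,"ax":0,"ay":0,"az":0,"hand":0},{"tx":0,"ty":0,"tz":0.318,"ax":0,"ay":0,"az":0,"hand":0},{"tx":0,"ty":0,"tz":0.318,"ax":0,"ay":0,"az":0,"hand":0},{"tx":0,"ty":0,"tz":0.318,"ax":0,"ay":0,"az":0,"hand":1},{"tx":0,"ty":0,"tz":0.318,"ax":0,"ay":0,"az":0,"hand":1},{"tx":0,"ty":0,"tz":0.318,"ax":0,"ay":0,"az":0,"hand":1},{"tx":0,"ty":0,"tz":0.318,"ax":0,"ay":0,"az":0,"hand":1},{"tx":0,"ty":0,"tz":0.318,"ax":0,"ay":0,"az":0,"hand":1},{"tx":0,"ty":0,"tz":0.318,"ax":0,"ay":0,"az":0,"hand":1},{"tx":0,"ty":0,"tz":0.318,"ax":0,"ay":0,"az":0,"hand":1},{"tx":0,"ty":0,"tz":0.318,"ax":0,"ay":0,"az":0,"hand":1}]' 60
```

```text
t: 14.07
ee_pos: [480.7, -332.5, 133.1]
tcp_rot: [-3.141, 0.001, -3.134]
ft_force: [-1.7, 1.6, 5.3]
opening: 14.0
grip_force: 58.4
```

```bash
python3 -m inch '[{"tx":0,"ty":0,"tz":-0.06,"ax":0,"ay":0,"az":0,"hand":1},{"tx":0,"ty":0,"tz":-0.12,"ax":0,"ay":0,"az":0,"hand":1},{"tx":0,"ty":0,"tz":-0.18,"ax":0,"ay":0,"az":0,"hand":1},{"tx":-0.17,"ty":0.4,"tz":-0.2,"ax":0,"ay":0,"az":0.5,"hand":1},{"tx":-0.17,"ty":0.4,"tz":-0.2,"ax":0,"ay":0,"az":0.5,"hand":1},{"tx":-0.17,"ty":0.4,"tz":-0.2,"ax":0,"ay":0,"az":0.5,"hand":1},{"tx":-0.17,"ty":0.4,"tz":-0.2,"ax":0,"ay":0,"az":0.5,"hand":1},{"tx":-0.17,"ty":0.4,"tz":-0.2,"ax":0,"ay":0,"az":0.5,"hand":1},{"tx":-0.17,"ty":0.4,"tz":-0.2,"ax":0,"ay":0,"az":0.5,"hand":1},{"tx":-0.17,"ty":0.79,"tz":-0.2,"ax":0,"ay":0,"az":0.99,"hand":1},{"tx":-0.17,"ty":0.79,"tz":-0.2,"ax":0,"ay":0,"az":0.99,"hand":1},{"tx":-0.17,"ty":0.79,"tz":-0.2,"ax":0,"ay":0,"az":0.99,"hand":1},{"tx":-0.17,"ty":0.79,"tz":-0.2,"ax":0,"ay":0,"az":0.99,"hand":1},{"tx":-0.17,"ty":0.79,"tz":-0.2,"ax":0,"ay":0,"az":0.99,"hand":1},{"tx":-0.17,"ty":0.79,"tz":-0.2,"ax":0,"ay":0,"az":0.99,"hand":1},{"tx":-0.17,"ty":0.79,"tz":-0.2,"ax":0,"ay":0,"az":0.99,"hand":1},{"tx":-0.17,"ty":0.79,"tz":-0.2,"ax":0,"ay":0,"az":0.99,"hand":1},{"tx":-0.17,"ty":0.79,"tz":-0.2,"ax":0,"ay":0,"az":0.99,"hand":1},{"tx":-0.17,"ty":0.79,"tz":-0.2,"ax":0,"ay":0,"az":0.99,"hand":1},{"tx":-0.17,"ty":0.79,"tz":-0.2,"ax":0,"ay":0,"az":0.99,"hand":1}]'
python3 - <<'E'
from h import *;from plant import *
print(rows([563.4,65.1,200],1.42),read_state()["qpos"].round(2))
E
```

```text
t: 15.73
ee_pos: [562.2, 62.6, 232.4]
tcp_rot: [-3.141, 0.0, 1.596]
ft_force: [-0.7, 0.5, -0.9]
opening: 13.7
grip_force: 60.2
{'tx': np.float64(0.0049), 'ty': np.float64(0.0024), 'tz': np.float64(0.0647), 'az': np.float64(0.1122)} [-0.67  0.34  0.63  1.66 -0.21  1.21  0.03]
```

```bash
python3 -m inch '[{"tx":0.005,"ty":0.0024,"tz":0,"ax":0,"ay":0,"az":0.112,"hand":1},{"tx":0.005,"ty":0.0024,"tz":0,"ax":0,"ay":0,"az":0.112,"hand":1},{"tx":0.005,"ty":0.0024,"tz":0,"ax":0,"ay":0,"az":0.112,"hand":1},{"tx":0.005,"ty":0.0024,"tz":0,"ax":0,"ay":0,"az":0.112,"hand":1}]'
python3 - <<'E'
from h import *;from plant import *;import pickle
p=snapshot("wrist");r=snapshot("side");q=snapshot("scene");pickle.dump((p,r,q),open("s6.pkl","wb"))
c=np.zeros((576,800,3),np.uint8);c[:,:540]=cv2.resize(p["image"][:,76:436],(540,576),interpolation=2)
c[:280,550:790]=cv2.resize(r["image"][130:200,225:285],(240,280),interpolation=2);c[290:540,550:800]=cv2.resize(q["image"][180:230,235:285],(250,250),interpolation=2)
cv2.imwrite("pics/w7.png",c);print(read_state()["ee_pos"],proj(p,[[563.4,65.1,66],[563.4,65.1,100]]))
E
```

```text
t: 16.07
ee_pos: [563.4, 65.4, 232.4]
tcp_rot: [-3.142, 0.0, 1.421]
ft_force: [-0.2, -0.1, -0.5]
opening: 13.6
grip_force: 60.2
[563.36174197  65.62745979 232.38119541] [[256.09223883 197.54980682]
 [256.01098781 214.3306786 ]]
```

View pics/w7.png

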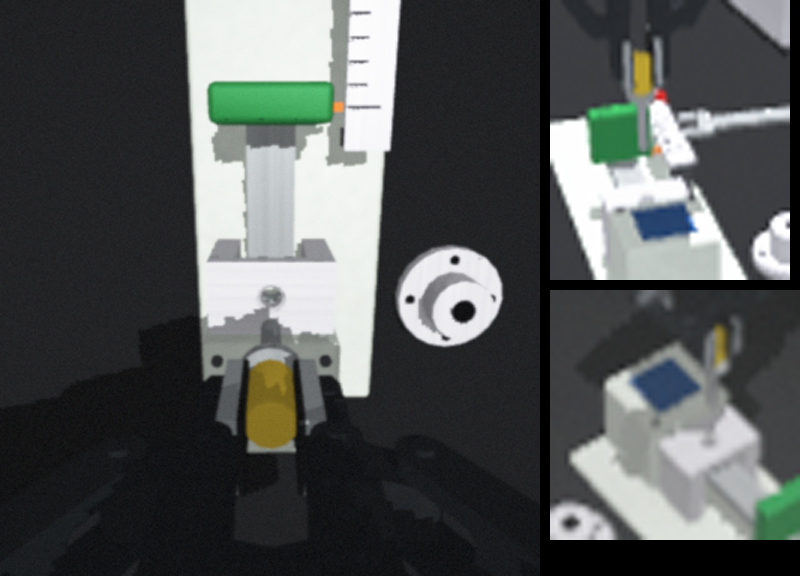

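The pin hangs upright with its tip at about (270,322). The hole is at (271,297), which matches my prediction, and the pointer is at the zero tick, so the slide is home. Next I'll refine the hole position and pin offset numerically.

Run:
```python
from h import *;import pickle
p,r,q=pickle.load(open("s6.pkl","rb"))
g=cv2.cvtColor(p["image"],cv2.COLOR_BGR2GRAY)
print(g[190:234,246:268:1][::2].tolist().__str__().replace("], [","],\n["))
print(onplane(p,(256.7-.5,197.8),66),onplane(p,(256.2,216.5),104))
for z in(100,104,150):print(proj(p,[[563.4,65.5,z]]))
```

```text
[[235, 235, 235, 235, 233, 230, 225, 217, 213, 206, 205, 205, 205, 210, 221, 228, 232, 235, 235, 236, 235, 235],
[237, 237, 236, 230, 216, 201, 192, 198, 208, 213, 213, 197, 170, 156, 162, 170, 184, 215, 232, 236, 237, 236],
[238, 235, 223, 206, 178, 147, 132, 136, 138, 139, 138, 136, 137, 129, 128, 123, 145, 180, 200, 220, 235, 238],
[234, 227, 208, 187, 149, 120, 109, 108, 114, 112, 112, 110, 106, 104, 100, 102, 108, 136, 165, 182, 223, 236],
[228, 215, 201, 181, 153, 151, 146, 132, 122, 115, 112, 113, 103, 100, 105, 123, 133, 142, 173, 187, 210, 230],
[230, 220, 213, 197, 160, 142, 134, 123, 122, 134, 155, 152, 125, 110, 110, 114, 125, 155, 187, 202, 215, 230],
[233, 228, 221, 216, 200, 180, 156, 143, 141, 141, 149, 143, 140, 131, 131, 140, 166, 195, 205, 216, 229, 235],
[235, 233, 227, 216, 205, 198, 179, 154, 137, 147, 157, 157, 159, 169, 188, 201, 210, 213, 222, 228, 234, 235],
[166, 164, 161, 152, 137, 129, 130, 130, 133, 168, 206, 213, 216, 216, 210, 208, 218, 226, 232, 234, 235, 233],
[149, 130, 134, 132, 131, 131, 131, 132, 140, 174, 215, 226, 227, 229, 230, 231, 231, 232, 
[... 747 characters left out ...]
8, 133, 132, 133],
[129, 132, 129, 116, 92, 84, 83, 81, 84, 83, 86, 85, 85, 85, 87, 87, 89, 108, 119, 127, 125, 126],
[130, 134, 130, 116, 92, 82, 85, 83, 84, 85, 87, 89, 86, 85, 85, 86, 92, 109, 127, 127, 127, 125],
[137, 137, 133, 118, 95, 89, 92, 88, 95, 100, 98, 92, 91, 92, 91, 93, 95, 111, 125, 133, 130, 131],
[119, 115, 106, 99, 99, 99, 102, 102, 102, 98, 94, 90, 89, 90, 101, 100, 100, 107, 109, 114, 119, 127],
[86, 88, 95, 105, 109, 123, 134, 143, 150, 149, 147, 143, 138, 133, 132, 125, 121, 117, 114, 103, 102, 97]]
[563.45018658  64.89269348  66.        ] [563.54097121  65.17716807 104.        ]
[[255.91899937 213.76351129]]
[[255.90615126 216.06557739]]
[[255.71658284 250.03161292]]
```

```bash
python3 -m inch '[{"tx":-0.001,"ty":0,"tz":0.03,"ax":0,"ay":0,"az":0,"hand":1},{"tx":-0.001,"ty":0,"tz":0.06,"ax":0,"ay":0,"az":0,"hand":1},{"tx":-0.001,"ty":0,"tz":0.07,"ax":0,"ay":0,"az":0,"hand":1},{"tx":-0.001,"ty":0,"tz":0.076,"ax":0,"ay":0,"az":0,"hand":1},{"tx":-0.001,"ty":0,"tz":0.082,"ax":0,"ay":0,"az":0,"hand":1},{"tx":-0.001,"ty":0,"tz":0.088,"ax":0,"ay":0,"az":0,"hand":1},{"tx":-0.001,"ty":0,"tz":0.094,"ax":0,"ay":0,"az":0,"hand":1},{"tx":-0.001,"ty":0,"tz":0.094,"ax":0,"ay":0,"az":0,"hand":1}]'
```

```text
t: 16.88
ee_pos: [563.3, 65.2, 185.2]
tcp_rot: [-3.142, 0.0, 1.419]
ft_force: [-0.2, -1.4, -2.3]
opening: 13.5
grip_force: 60.2
```

```bash
python3 -m inch '[{"tx":0,"ty":0,"tz":0.006,"ax":0,"ay":0,"az":0,"hand":1},{"tx":0,"ty":0,"tz":0.012,"ax":0,"ay":0,"az":0,"hand":1},{"tx":0,"ty":0,"tz":0.018,"ax":0,"ay":0,"az":0,"hand":1},{"tx":0,"ty":0,"tz":0.024,"ax":0,"ay":0,"az":0,"hand":1},{"tx":0,"ty":0,"tz":0.03,"ax":0,"ay":0,"az":0,"hand":1},{"tx":0,"ty":0,"tz":0.03,"ax":0,"ay":0,"az":0,"hand":1}]'
```

```text
t: 17.38
ee_pos: [563.1, 65.3, 169.6]
tcp_rot: [-3.141, 0.001, 1.419]
ft_force: [0.4, -1.4, -2.3]
opening: 13.7
grip_force: 60.1
```

Tip is about 41 above the bench, inside the bar. About 20 mm still to go.

```bash
python3 -m inch '[{"tx":0,"ty":0,"tz":0.008,"ax":0,"ay":0,"az":0,"hand":1},{"tx":0,"ty":0,"tz":0.016,"ax":0,"ay":0,"az":0,"hand":1},{"tx":0,"ty":0,"tz":0.024,"ax":0,"ay":0,"az":0,"hand":1},{"tx":0,"ty":0,"tz":0.03,"ax":0,"ay":0,"az":0,"hand":1},{"tx":0,"ty":0,"tz":0.035,"ax":0,"ay":0,"az":0,"hand":1},{"tx":0,"ty":0,"tz":0.038,"ax":0,"ay":0,"az":0,"hand":1},{"tx":0,"ty":0,"tz":0.04,"ax":0,"ay":0,"az":0,"hand":1},{"tx":0,"ty":0,"tz":0.04,"ax":0,"ay":0,"az":0,"hand":1}]'
```

```text
t: 18.05
ee_pos: [563.3, 65.2, 150.1]
tcp_rot: [-3.141, 0.0, 1.418]
ft_force: [0.8, -4.5, -1.8]
opening: 13.9
grip_force: 60.1
```

```bash
python3 -m inch '[{"tx":0,"ty":0,"tz":0.002,"ax":0,"ay":0,"az":0,"hand":1},{"tx":0,"ty":0,"tz":0.004,"ax":0,"ay":0,"az":0,"hand":1},{"tx":0,"ty":0,"tz":0.004,"ax":0,"ay":0,"az":0,"hand":1}]'
```

```text
t: 18.3
ee_pos: [563.4, 65.1, 149.1]
tcp_rot: [3.141, -0.0, 1.418]
ft_force: [-2.5, -5.0, 7.7]
opening: 14.0
grip_force: 61.3
```

It touched down at the expected height. Releasing and rising.

```bash
python3 -m inch '[{"tx":0,"ty":0,"tz":0.003,"ax":0,"ay":0,"az":0,"hand":0},{"tx":0,"ty":0,"tz":0.003,"ax":0,"ay":0,"az":0,"hand":0},{"tx":0,"ty":0,"tz":0.003,"ax":0,"ay":0,"az":0,"hand":0},{"tx":0,"ty":0,"tz":0.003,"ax":0,"ay":0,"az":0,"hand":0},{"tx":0,"ty":0,"tz":0.003,"ax":0,"ay":0,"az":0,"hand":0},{"tx":0,"ty":0,"tz":-0.06,"ax":0,"ay":0,"az":0,"hand":0},{"tx":0,"ty":0,"tz":-0.13,"ax":0,"ay":0,"az":0,"hand":0},{"tx":0,"ty":0,"tz":-0.2,"ax":0,"ay":0,"az":0,"hand":0},{"tx":0,"ty":0,"tz":-0.26,"ax":0,"ay":0,"az":0,"hand":0},{"tx":0,"ty":0,"tz":-0.26,"ax":0,"ay":0,"az":0,"hand":0},{"tx":0,"ty":0,"tz":-0.26,"ax":0,"ay":0,"az":0,"hand":0}]'
python3 - <<'E'
from h import *;from plant import *
p=snapshot("wrist");cv2.imwrite("pics/w8.png",cv2.resize(p["image"],None,fx=1.5,fy=1.5,interpolation=2))
print((proj(p,[[563.4,65.1,99],[563.4,65.1,71]])*1.5).round(),read_state()["ft_force"])
E
```

```text
t: 19.22
ee_pos: [564.2, 65.6, 280.3]
tcp_rot: [3.138, -0.002, 1.419]
ft_force: [0.4, 1.2, -0.8]
opening: 85.5
grip_force: 0.0
[[381. 288.]
 [382. 274.]] [-0.00492725  0.37311157 -1.47720794]
```

View pics/w8.png

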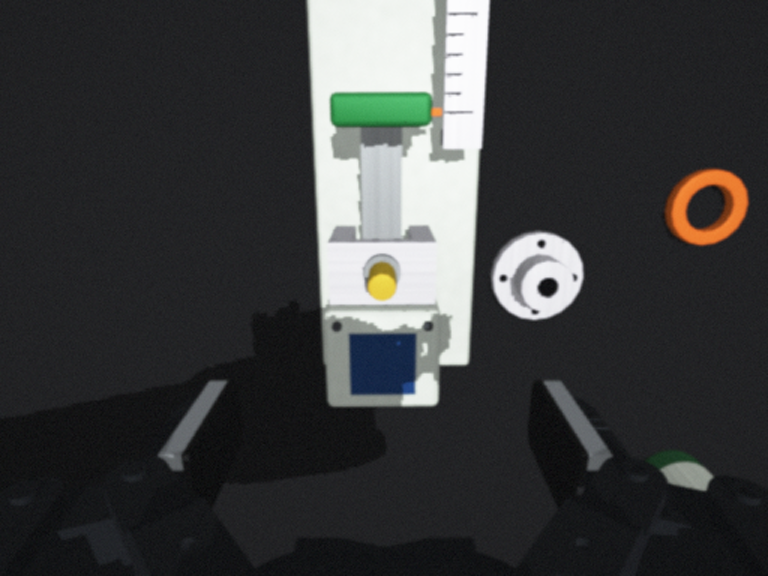

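The pin stands upright, seated on the bridge (knob top at (382,286), predicted (381,288)). The pointer is at the zero tick (437,111), so the slide is home.

```bash
python3 -c "
from plant import *
print(close_job())"
```

```text
the job is handed in; nothing more can be done
None
```

The pointer was held at the red clip for over two seconds, the handle was eased back home and the lock pin is seated through bridge and bar; I handed the job in at about 19 s and no verdict came back.

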